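# Tip walnuts from a scoop into the bowl under the shelf riser

### The job

Pick up the blue scoop and carry the two walnuts in it to the white bowl with the broad green rim, under the low wire shelf. With the scoop reaching in beneath the shelf, tip both walnuts into that bowl without shoving the bowl out of its place, then set the empty scoop down level on the counter and let go.

Things in the scene. Friction and masses are not known exactly. Their poses are not given: they have to be found in the camera images.
- scoop: Blue scoop, 130 g, flat on the counter, holding two walnuts. Origin: mid-underside of its head; x to the open front lip, z up. Head: x -48 to 48 mm, 88 wide, walls 42 high. Its floor rises 12 deg from z 3 at the back to the lip edge at x 48, z 23: nuts stay at the back while level; nose down 40 deg empties it. Handle: x -46 to -156, y 0, 14 wide, 16 tall, centre line z 36.
- bowl: Loose white bowl, upper half green, 400 g: 150 mm wide, 55 high, inner floor 8 up. Origin: centre of underside; x points into the shelf, square to its open front edge. In this frame the fixed black wire shelf spans x -84 (front) to 164, its wires 202 to 210 above the counter; 448 wide, thin posts at its corners only. Bowl is about 105 left or right of its middle, a brown bowl in the other half.
- walnut_a: Walnut, light brown with a dark seam, 34 mm long and 30 mm across, 14 g. Starts in the scoop, against its back wall. Origin: its centre.
- walnut_b: The second walnut, same as walnut_a, next to it in the scoop. Origin: its centre.
Mind the look-alikes: they are no part of the job. There is more than one size of the bowl; the job needs the larger.

How it is judged:
By the outcome, as a careful person would: the job done as asked, in the order asked, and still so for the second after the job is handed in, with the robot touching nothing.
It also fails if it takes over 67 s, if anything falls off the work surface, if the arm or the gripper's body presses on something with over 40 N, if the wrist force passes 120 N, or if a joint passes its speed limit or range.

### The arm

A 7-joint arm with a two-finger parallel gripper is mounted at the origin on the work surface. World frame = base frame: x ahead of the robot, y to its left, z up, the work surface at z = 0. Lengths are in m, angles in rad, forces in N, time in s.
With the tool pointing down it reaches from about 0.4 to 0.875 m from the base axis. Payload 19.3 kg.
Tool frame: the origin (TCP) lies on the centre line of the jaws, within the pads' length; the fingertips stand 14 mm ahead of it and the grasp point (between the pads) lies 5 mm behind it (bot.tip_extent is the distance from the TCP to the fingertips, in m); z points along the fingers, y is the line along which they close (so a half turn about z gives the same grasp; the last joint's range is limited). The gripper opens to 85 mm and grips with 20 to 120 N. Pads are 22 mm wide; open, the fingers measure 114 mm over their backs; the gripper's body (76 mm by 85 mm) begins 54 mm behind the grasp point. The pads swing forward as they close: fully open they stand 13 mm farther back than shut.
Start: joints at [-1.387, 0.521, -0.036, 1.599, 0.021, 1.021, -0.113], TCP at [0.157, 0.605, 0.245] pointing down, gripper open.
Joint ranges: [-2.91, 2.91], [-0.3, 2.13], [-1.5, 1.42], [0.17, 2.43], [-1.26, 4.41], [0.16, 1.93], [-2.52, 2.52]. Speed limits (rad/s): [1.89, 1.89, 2.39, 2.39, 3.01, 3.01, 3.01].

### API

Orientations are given as [roll, pitch, yaw] about the fixed x, y, z axes, in that order (R = Rz(yaw) Ry(pitch) Rx(roll)).
In Python, from workcell import monitor, grab_frame, camera_model, bot gives the robot as it stands.
- The arm moves only by the tool move_arm, never from a script. Its argument "moves" is a list of rows, each a list of 4 numbers: the shift along the world's x, y, z in mm, then the turn about the world's z in rad. A call has 1 to 12 rows; each row is the pose to reach, as a shift and turn from the pose commanded when the call began; what a row does not reach only later rows make up. A row lasts 1/8 s, in which the tool goes at most 62.5 mm and 10.7 degrees, less where a joint would pass 70% of its speed; a pose out of reach is approached as far as the arm can. A call with a gripper value outside its range is refused whole. "gripper" is the opening, from 0 (shut) to 1 (fully open), set as the call begins (left out, the last holds). The fingers move at their own pace and stop on an object; "newtons" is the grip in N (left out, the last holds). Time passes only in rows, so rows that repeat a pose let the fingers close. It gives the time, the measured TCP pose, the force, the opening and the grip force at its end, in the units of the state.
- monitor.observe(): the state, without advancing time (a new reading comes with each control period).
- grab_frame(name): name is "scene" or "top" or "wrist"; returns the picture (400x640x3 uint8, blue, green, red); there is no depth.
- camera_model(name): a dict with "vfov" (degrees; the focal length in pixels is half the picture's height over the tangent of half this angle, whatever the lens; pixels are square), "cx", "cy" (the principal point, pixels), "R" (3x3) and "t" (3): a world point X has camera coordinates R X + t; the wrist camera has in their place "T_tool_cam" (4x4, takes a point from camera to tool coordinates, whose origin is the TCP and whose axes are the flange's). Camera axes: x right, y down, z forward; pixel columns grow to the right and rows downward; lengths in m; the calibration is good to about 2 mm. A picture is of the moment at which its call begins: read the wrist's pose just before it. camera_model takes no time and is no camera call.
- bot.job_done(): hands the job in; it is judged then, once.
The state is a dict: "clock": time; "qpos": joint angles; "qd": joint speeds; "joint_efforts": joint torques, N m; "position": TCP position; "tool_rot": TCP orientation; "force": force on the tool from outside, world axes, zero at the start; "moment": the same for the moment, N m; "grip_width": finger opening in m; "finger_force": force on a finger pad.
Only numpy, scipy, OpenCV 4.12 (cv2) and the standard library are available. Lean on these libraries where they do the work, as an engineer would, in place of code of your own. Each camera call takes 0.05 s, during which the arm holds its last target. There are 200 camera calls.

## Working session

There is one attempt and no reset: what is moved stays moved. The work goes in short steps, Python scripts to look and compute and a tool call to move; the robot and the scene stay as the last step left them, time stands still between calls to the robot, and variables do not carry over. Pictures are saved under pics/ and viewed, at most 10 in all, crops included, and the job is handed in when it is done.

Besides the shell and the picture viewer there is one more tool, called after "Call:" as a command line: name --pt "numbers of a row" for each row, then --argument value for the rest. move_arm: Moves the arm, as the interface text tells. Its arguments: {"type":"object","properties":{"moves":{"type":"array","items":{"type":"array","items":{"type":"number"}}},"gripper":{"type":"number"},"newtons":{"type":"number"}},"required":["moves"]}

```bash
ls; mkdir -p pics; python3 - <<'E'
from workcell import monitor, grab_frame, camera_model, bot
import cv2
s=monitor.observe();print(s)
for n in("scene","top"):
    cv2.imwrite(f"pics/{n}0.png",grab_frame(n));print(n,camera_model(n))
print(camera_model("wrist"))
E
```

```text
pics
{'clock': 0.0, 'qpos': array([-1.38717434,  0.52197951, -0.03633884,  1.60001383,  0.02118043,
        1.02108569, -0.11282375]), 'qd': array([-0.0011012 ,  0.00103188, -0.00028682, -0.00109012,  0.00027395,
       -0.0012759 , -0.00049629]), 'joint_efforts': array([ 6.39834707e-04, -9.27098966e+01,  1.98011622e+00, -3.69930482e+01,
        1.78173662e-02,  8.23011564e-03, -2.74391931e-05]), 'position': array([0.15688328, 0.60465747, 0.244745  ]), 'tool_rot': array([-3.14049179e+00,  5.63411184e-05,  2.88773677e+00]), 'force': array([-0.18795453, -1.02271674, -0.13816001]), 'moment': array([-0.00858795,  0.00705319,  0.00820949]), 'finger_force': 0.0, 'grip_width': 0.08511907677888329}
scene {'vfov': 44.31211106527246, 'cx': 316.5744564297237, 'cy': 197.77564466981656, 'R': array([[ 0.47256583,  0.88129493, -0.00088218],
       [ 0.65592639, -0.35238745, -0.66752053],
       [-0.58859333,  0.31486874, -0.74459087]]), 't': array([-0.22514912, -0.39754968,  1.28505437])}
top {'vfov': 48.23327191171316, 'cx': 323.6547782813895, 'cy': 201.68684435933025, 'R': array([[ 0.01931746, -0.99979618,  0.00586811],
       [-0.98915264, -0.01996596, -0.14552804],
       [ 0.14561554, -0.00299323, -0.98933672]]), 't': array([-0.09128088,  0.5725876 ,  1.01934169])}
{'vfov': 67.41128344963009, 'cx': 319.4557602471814, 'cy': 197.88319915118413, 'T_tool_cam': array([[-1.02885184e-04, -9.44731650e-01, -3.27844626e-01,
         8.39141850e-02],
       [ 9.99999768e-01,  1.23479804e-04, -6.69647820e-04,
        -7.93488995e-06],
       [ 6.73119680e-04, -3.27844619e-01,  9.44731418e-01,
        -1.27040941e-01],
       [ 0.00000000e+00,  0.00000000e+00,  0.00000000e+00,
         1.00000000e+00]])}
```

View pics/scene0.png

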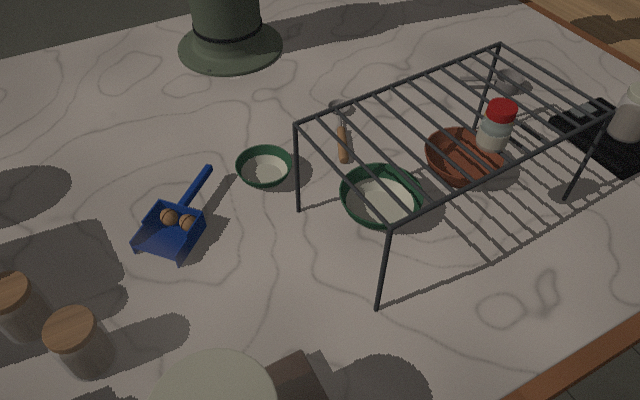

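View pics/top0.png

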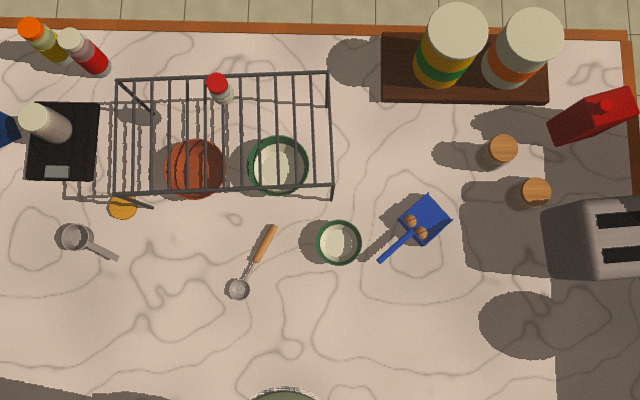

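The candidates for the target bowl in the top view are the green-rimmed bowl at (278,165), which is large and under the shelf, and the green-rimmed one at (338,242), which is smaller and in the open. The brown bowl at (195,168) is in the shelf's other half. The one at (278,165) fits. The scoop is at (420,220), with its handle pointing towards (380,262). I'll confirm with an enlarged crop.

```bash
cat > h.py <<'E'
import numpy as np, cv2
from workcell import monitor, grab_frame, camera_model, bot
def cam(n):
    m=camera_model(n);f=200/np.tan(np.radians(m["vfov"])/2)
    K=np.array([[f,0,m["cx"]],[0,f,m["cy"]],[0,0,1]])
    return K,np.array(m["R"]),np.array(m["t"])
def px2w(n,uv,z):
    K,R,t=cam(n);out=[]
    for u,v in np.atleast_2d(uv):
        d=R.T@np.linalg.solve(K,[u,v,1]);c=-R.T@t
        out.append((c+d*(z-c[2])/d[2])[:2])
    return np.array(out)
def w2px(n,X):
    K,R,t=cam(n);p=(K@(R@np.atleast_2d(X).T+t[:,None])).T
    return p[:,:2]/p[:,2:]
E
python3 - <<'E'
from h import *
im=cv2.imread("pics/top0.png")
a=cv2.resize(im[185:275,370:460],None,fx=6,fy=6,interpolation=cv2.INTER_CUBIC)
b=cv2.resize(im[60:210,100:345],None,fx=3.2,fy=3.2,interpolation=cv2.INTER_CUBIC)
cv2.imwrite("pics/cropA.png",a);cv2.imwrite("pics/cropB.png",b)
E
```

```text
(no output)
```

View pics/cropA.png

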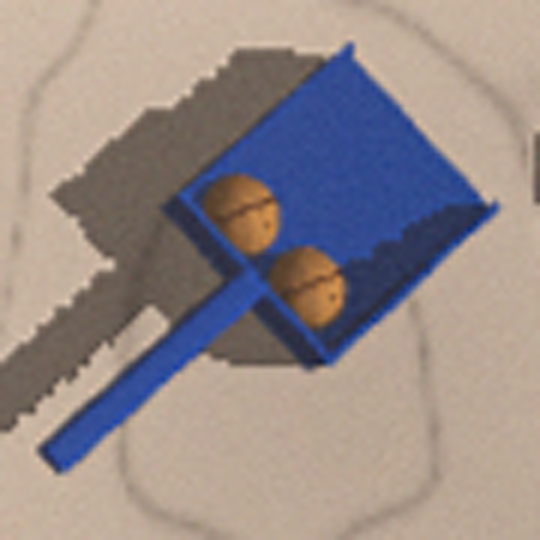

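View pics/cropB.png

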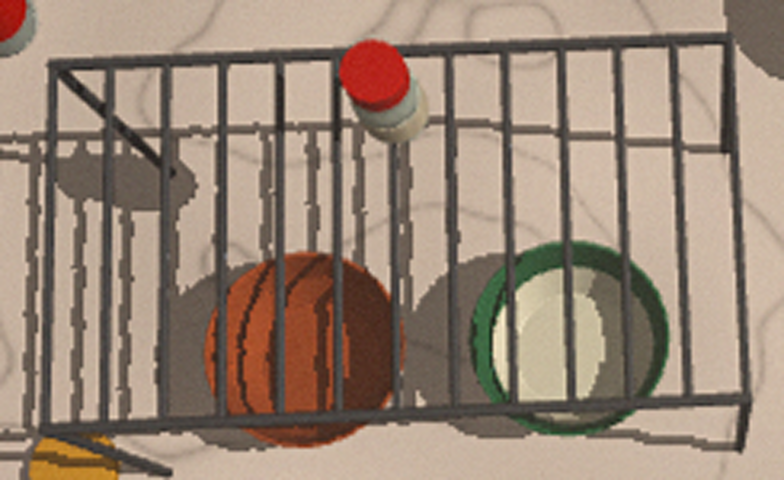

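Crop A shows the scoop with its lip corners at (350,48) and (495,208), back wall corners at (180,197) and (325,362), and handle end at (55,457). Crop B confirms the large bowl: its rim spans 472–669 × 240–435. The shelf corners are at (748,400), (42,430), (730,38) and (52,62).

```bash
python3 - <<'E'
from h import *
from scipy.optimize import least_squares
A=lambda p:np.array(p)/6+[370,185]-.4
B=lambda p:np.array(p)/3.2+[100,60]-.35
obs=A([[350,48],[495,208],[178,200],[325,362],[55,457]])
# tops
M=np.array([[48,44,42],[48,-44,42],[-48,44,42],[-48,-44,42],[-156,0,44]])/1e3
def W(p,M):
    c,s=np.cos(p[2]),np.sin(p[2]);return M@np.array([[c,s,0],[-s,c,0],[0,0,1]])+[p[0],p[1],0]
r=least_squares(lambda p:(w2px("top",W(p,M))-obs).ravel(),[.45,-.25,-.7]);print("scoop",r.x,r.fun.round(1))
# reproject into scene
print(w2px("scene",W(r.x,M)).round())
sh=px2w("top",B([[748,400],[42,430],[52,62],[730,38]]),.206);print("shelf FR,FL,BL,BR",sh.round(4))
S=np.array([[-84,0],[-84,0],[164,0],[164,0]])
rim=px2w("top",B([[472,338],[669,338],[570,240],[570,435],[570,338]]),.055);print("rim",rim.round(4))
# scene check of rim: left 339 right 425ish
th=np.arange(0,6.3,.785)
c=np.array([rim[:4][:2].mean(0)[0],rim[:2].mean(0)[1]]);c=np.array([rim[2:4,0].mean(),rim[:2,1].mean()]);print(c)
print(w2px("scene",np.c_[c[0]+.075*np.cos(th),c[1]+.075*np.sin(th),0*th+.055]).round())
print(w2px("scene",np.c_[sh,[.206]*4]).round())
print(camera_model("wrist")["vfov"],bot.tip_extent)
print([a for a in dir(bot) if a[0]!='_'])
E
```

```text
scoop [ 0.53961787 -0.32320986 -0.83383395] [ 0.3 -1.3  1.5 -0.3 -0.6 -0.4  0.2  0.7 -1.4  1.2]
[[175. 252.]
 [128. 237.]
 [203. 209.]
 [159. 196.]
 [210. 162.]]
shelf FR,FL,BL,BR [[ 0.5853 -0.0984]
 [ 0.5572  0.3435]
 [ 0.7997  0.3584]
 [ 0.8259 -0.0828]]
rim [[ 0.656   0.1033]
 [ 0.6591 -0.0427]
 [ 0.7326  0.0332]
 [ 0.5847  0.0282]
 [ 0.6575  0.0307]]
[0.65867419 0.03026619]
[[405. 219.]
 [423. 200.]
 [415. 176.]
 [389. 162.]
 [358. 164.]
 [339. 182.]
 [344. 206.]
 [371. 222.]
 [405. 220.]]
[[294. 122.]
 [500.  41.]
 [614. 111.]
 [390. 226.]]
67.41128344963009 0.014
['IKError', 'job_done', 'tip_extent']
```

Call:
move_arm --pt "50 -40 40 0" --pt "100 -85 80 0" --pt "150 -130 85 0" --pt "193 -175 85 0" --pt "225 -225 85 0" --pt "255 -280 85 0" --pt "285 -335 85 0" --pt "305 -390 85 0" --pt "318 -445 85 0" --pt "323 -505 85 0" --pt "323 -505 85 0" --gripper 0.6

```text
clock: 1.48
position: [0.4801, 0.096, 0.3304]
tool_rot: [-3.141, 0.0, 2.883]
force: [-0.2, 0.4, 0.1]
grip_width: 0.0511
finger_force: 0.0
```

Call:
move_arm --pt "-5 -55 0 -0.1" --pt "-10 -110 0 -0.2" --pt "-15 -165 0 -0.3" --pt "-22 -220 -20 -0.4" --pt "-30 -270 -70 -0.5" --pt "-36 -317 -115 -0.58" --pt "-36 -317 -155 -0.58" --pt "-36 -317 -155 -0.58" --pt "-36 -317 -155 -0.58"

```text
clock: 2.6
position: [0.4447, -0.2165, 0.1766]
tool_rot: [3.141, 0.001, 2.309]
force: [0.7, 0.9, -0.0]
grip_width: 0.0512
finger_force: 0.0
```

```bash
python3 - <<'E'
from h import *
s=monitor.observe();im=grab_frame("wrist");cv2.imwrite("pics/w1.png",im)
print(s["position"],s["tool_rot"],s["qpos"].round(2))
from scipy.spatial.transform import Rotation as Ro
m=camera_model("wrist");T=np.array(m["T_tool_cam"])
G=np.eye(4);G[:3,:3]=Ro.from_euler("xyz",s["tool_rot"]).as_matrix();G[:3,3]=s["position"]
C=np.linalg.inv(G@T);f=200/np.tan(np.radians(m["vfov"])/2)
p=np.array([.5396,-.3232]);a=-.834
for x,y,z in [(-156,7,44),(-156,-7,44),(-143,0,44),(-48,44,42),(-48,-44,42),(48,44,42),(48,-44,42)]:
    w=[p[0]+(x*np.cos(a)-y*np.sin(a))/1e3,p[1]+(x*np.sin(a)+y*np.cos(a))/1e3,z/1e3,1]
    q=C@w;print((x,y,z),(f*q[:2]/q[2]+[m["cx"],m["cy"]]).round())
E
```

```text
[ 0.44473167 -0.21651425  0.17664619] [3.14090784e+00 6.02909295e-04 2.30870180e+00] [ 0.01  0.45  0.42  2.02 -0.27  0.73  1.34]
(-156, 7, 44) [325. 177.]
(-156, -7, 44) [310. 177.]
(-143, 0, 44) [318. 191.]
(-48, 44, 42) [361. 279.]
(-48, -44, 42) [275. 279.]
(48, 44, 42) [357. 352.]
(48, -44, 42) [279. 352.]
```

View pics/w1.png

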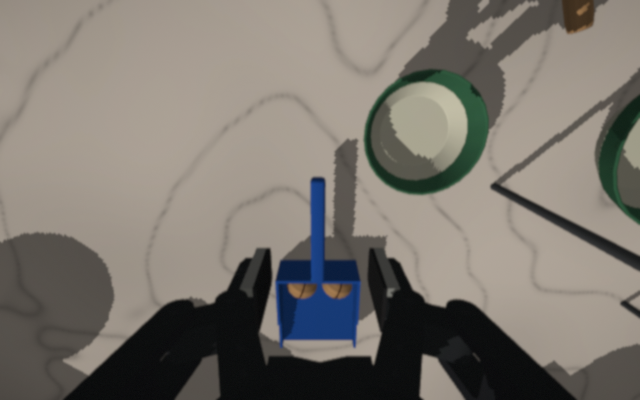

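The wrist view shows the scoop centred at column 318, with its handle end at (318,178) and lip at row 347. All of this is within about 2 mm of the estimate, so I'll descend and grip.

Call:
move_arm --pt "0 0 -50 0" --pt "0 0 -100 0" --pt "0 0 -130 0" --pt "0 0 -144 0" --pt "0 0 -144 0" --pt "0 0 -144 0"

```text
clock: 3.4
position: [0.4449, -0.2172, 0.0327]
tool_rot: [3.141, 0.002, 2.308]
force: [0.5, 0.3, 0.7]
grip_width: 0.051
finger_force: 0.0
```

Call:
move_arm --pt "0 0 0 0" --pt "0 0 0 0" --pt "0 0 0 0" --pt "0 0 0 0" --pt "0 0 0 0" --pt "0 0 0 0" --pt "0 0 0 0" --gripper 0 --newtons 120

```text
clock: 4.28
position: [0.444, -0.217, 0.0313]
tool_rot: [3.142, 0.0, 2.308]
force: [-0.5, 2.0, 2.7]
grip_width: 0.0119
finger_force: 117.2
```

Call:
move_arm --pt "0 0 8 0" --pt "0 0 16 0" --pt "0 0 24 0" --pt "0 0 32 0" --pt "0 0 40 0" --pt "0 0 40 0"

```text
clock: 5.03
position: [0.4443, -0.2171, 0.0719]
tool_rot: [3.141, 0.001, 2.308]
force: [1.0, -0.4, -1.4]
grip_width: 0.012
finger_force: 117.3
```

```bash
python3 - <<'E'
from h import *
a=grab_frame("wrist");b=grab_frame("scene")
o=np.hstack([a[:,200:440],cv2.resize(b[130:290,90:250],(400,400),interpolation=cv2.INTER_CUBIC)]);cv2.imwrite("pics/l1.png",o)
E
```

```text
(no output)
```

View pics/l1.png

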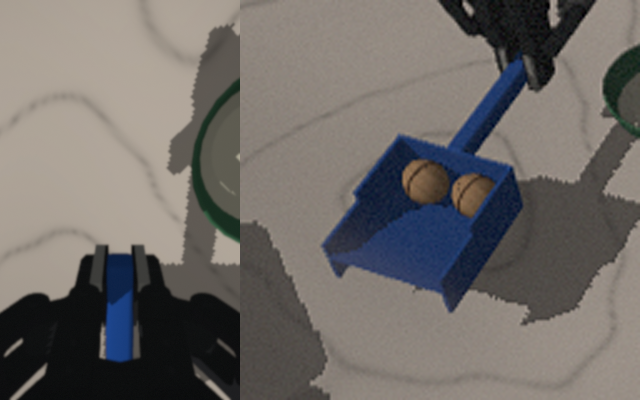

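The scoop is lifted level with both nuts still inside. I'll raise it to shelf-entry height with the nose turned away from the post.

Call:
move_arm --pt "0 0 10 0" --pt "0 0 30 -0.03" --pt "0 0 50 -0.08" --pt "0 10 70 -0.14" --pt "0 25 85 -0.2" --pt "-5 45 95 -0.25" --pt "-10 70 102 -0.28" --pt "-15 100 104 -0.3" --pt "-20 130 104 -0.3" --pt "-24 160 104 -0.3" --pt "-27 190 104 -0.3" --pt "-29 220 104 -0.3"

```text
clock: 6.62
position: [0.4148, 0.0039, 0.1757]
tool_rot: [3.141, -0.0, 2.007]
force: [-0.1, 0.1, -1.6]
grip_width: 0.0119
finger_force: 117.4
```

Call:
move_arm --pt "0 30 0 0" --pt "0 55 0 0.03" --pt "0 70 0 0.1" --pt "0 77 0 0.2" --pt "0 77 0 0.3" --pt "0 77 0 0.4" --pt "0 77 0 0.5" --pt "0 77 0 0.6" --pt "0 77 0 0.7" --pt "0 77 0 0.8" --pt "0 77 0 0.9" --pt "0 77 0 1.0"

```text
clock: 8.12
position: [0.415, 0.0795, 0.1755]
tool_rot: [-3.141, 0.0, 3.013]
force: [0.4, -0.0, -0.9]
grip_width: 0.0122
finger_force: 117.4
```

Call:
move_arm --pt "0 0 0 0.1" --pt "0 0 0 0.16" --pt "0 0 0 0.19" --pt "0 0 0 0.2" --pt "0 0 0 0.2" --pt "0 0 0 0.2"

```text
clock: 8.88
position: [0.4149, 0.08, 0.1753]
tool_rot: [-3.142, 0.0, -3.076]
force: [-0.2, -0.6, -2.7]
grip_width: 0.0119
finger_force: 117.4
```

```bash
python3 - <<'E'
from h import *
s=monitor.observe();print(s["position"],s["tool_rot"],s["qpos"].round(2))
b=grab_frame("scene");a=grab_frame("top")
o=np.vstack([cv2.resize(b[0:240,160:460],(600,480)[:2]) [:360],cv2.resize(a[80:260,200:400],(600,540))[:240]]);cv2.imwrite("pics/m1.png",b)
E
```

```text
[0.41494519 0.07997555 0.17529815] [-3.14152276e+00  3.98538056e-06 -3.07571927e+00] [-0.51  0.32  0.22  2.19 -0.12  0.64  1.43]
```

View pics/m1.png

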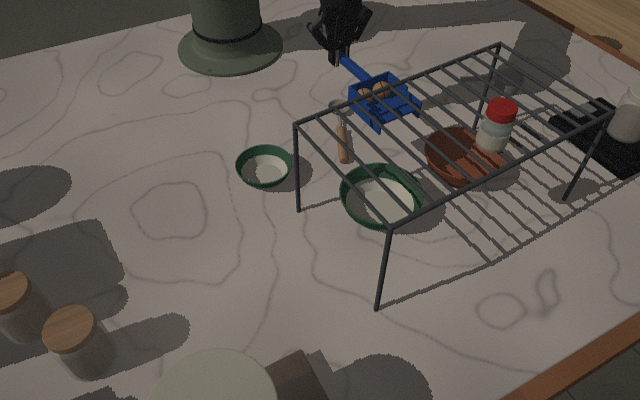

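Both nuts are in the scoop, which is level, and its nose is just under the front wire. I'll slide it in over the bowl.

Call:
move_arm --pt "5 -8 0 0" --pt "15 -20 0 0" --pt "30 -34 0 0" --pt "45 -46 0 0" --pt "60 -54 0 0" --pt "75 -58 0 0" --pt "88 -59 0 0" --pt "97 -59 0 0" --pt "103 -59 0 0" --pt "105 -59 0 0" --pt "105 -59 0 0"

```text
clock: 10.35
position: [0.5198, 0.0211, 0.1753]
tool_rot: [-3.142, -0.0, -3.075]
force: [0.7, -0.2, -2.0]
grip_width: 0.0116
finger_force: 117.4
```

Call:
move_arm --pt "0 0 0 0" --pt "0 0 0 0" --pt "0 0 0 0" --pt "0 0 0 0" --newtons 20

```text
clock: 10.85
position: [0.5199, 0.021, 0.1753]
tool_rot: [-3.142, -0.0, -3.075]
force: [0.1, -0.2, -2.0]
grip_width: 0.0117
finger_force: 117.4
```

```bash
python3 - <<'E'
from h import *
s=monitor.observe();print(s["position"],s["force"],s["moment"])
b=grab_frame("scene");a=grab_frame("top")
cv2.imwrite("pics/t1.png",np.hstack([cv2.resize(b[0:240,240:480],(400,400),interpolation=cv2.INTER_CUBIC),cv2.resize(a[100:280,200:380],(400,400),interpolation=cv2.INTER_CUBIC)]))
E
```

```text
[0.51989758 0.02096015 0.17529694] [ 0.07857124 -0.17807972 -1.99705994] [ 0.01284202  0.19488972 -0.00733499]
```

View pics/t1.png

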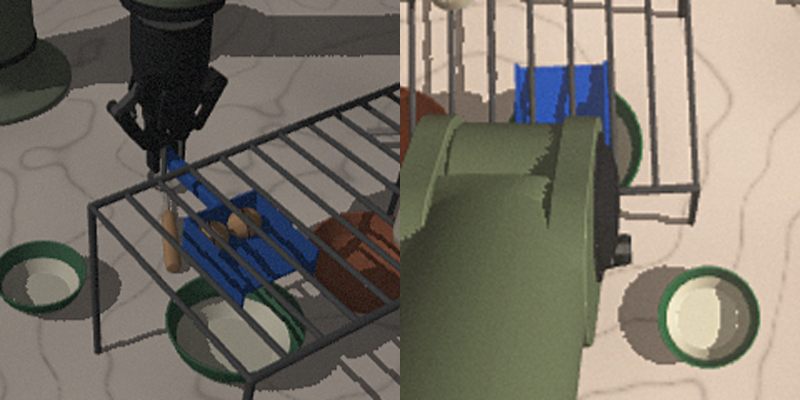

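The scoop is level and centred over the bowl, with both nuts inside. The grip force didn't change, so I'll send the value together with a gripper command.

Call:
move_arm --pt "0 0 0 0" --pt "0 0 0 0" --gripper 0 --newtons 50

```text
clock: 11.2
position: [0.5199, 0.021, 0.1753]
tool_rot: [-3.142, -0.0, -3.075]
force: [0.7, 0.7, -1.8]
grip_width: 0.0119
finger_force: 117.4
```

Call:
move_arm --pt "0 0 0 0" --pt "0 0 0 0" --pt "0 0 0 0" --gripper 0 --newtons 20

```text
clock: 11.58
position: [0.5199, 0.021, 0.1753]
tool_rot: [-3.142, 0.0, -3.075]
force: [-0.1, 0.2, -0.9]
grip_width: 0.0121
finger_force: 117.4
```

```bash
python3 - <<'E'
from h import *
s=monitor.observe();print(s["position"],s["force"],s["moment"],s["finger_force"])
b=grab_frame("scene")
cv2.imwrite("pics/t2.png",cv2.resize(b[60:240,250:450],(667,600),interpolation=cv2.INTER_CUBIC))
E
```

```text
[0.51994992 0.02097793 0.1752745 ] [-0.0961136   0.17451844 -0.85177337] [-0.06113586  0.17420531 -0.00433164] 117.38718509674072
```

View pics/t2.png

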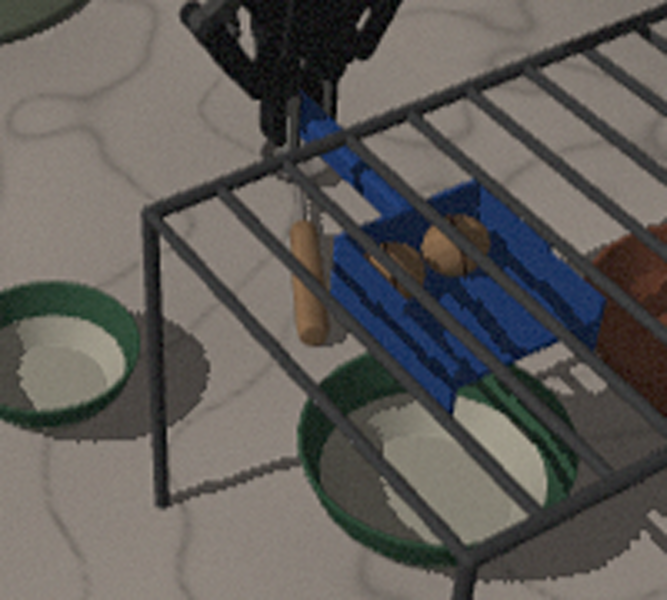

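The grip reads 117 N still and the scoop is level with both nuts aboard. I'll ease the opening in small steps so the nose can pivot down.

Call:
move_arm --pt "0 0 0 0" --pt "0 0 0 0" --gripper 0.14 --newtons 20

```text
clock: 11.88
position: [0.5199, 0.021, 0.1753]
tool_rot: [3.142, -0.0, -3.075]
force: [-0.3, -0.4, -2.2]
grip_width: 0.0123
finger_force: 92.8
```

Call:
move_arm --pt "0 0 0 0" --pt "0 0 0 0" --gripper 0.15

```text
clock: 12.12
position: [0.52, 0.021, 0.1753]
tool_rot: [-3.142, 0.0, -3.075]
force: [0.1, 0.4, -2.0]
grip_width: 0.0131
finger_force: 54.3
```

```bash
cat > look.py <<'E'
from h import *
# scoop blue & nut pixels in scene, in shelf region; change vs last
import os
m=np.mean([monitor.observe()["moment"] for _ in range(3)],0);s=monitor.observe()
b=grab_frame("scene");r=b[60:240,250:450].astype(int)
blue=(r[...,0]>r[...,2]+40)&(r[...,0]>r[...,1]+30)
v,u=np.nonzero(blue);print("blue n",len(v),"u",u.min()+250,u.max()+250,"v",v.min()+60,v.max()+60,"mean",u.mean().round(1)+250,v.mean().round(1)+60)
nut=(r[...,2]>r[...,0]*1.6)&(r[...,1]>r[...,0]*1.2)&(r[...,2]>75)&(r[...,2]<r[...,1]*1.7)
n,l,st,c=cv2.connectedComponentsWithStats(nut.astype(np.uint8))
for i in range(1,n):
    if st[i,4]>12:print("nut",(c[i]+[250,60]).round(),st[i,4])
print(m.round(3),s["force"].round(2),s["finger_force"],s["grip_width"],s["clock"])
cv2.imwrite("pics/last.png",b)
E
python3 look.py
```

```text
blue n 1633 u 340 430 v 95 182 mean 385.1 143.8
nut [341. 133.] 89
nut [382. 134.] 92
nut [445. 144.] 39
nut [342. 153.] 109
[-0.031  0.179 -0.041] [ 0.07  0.38 -2.02] 54.32264506816864 0.01313401120004557 12.125
```

Call:
move_arm --pt "0 0 0 0" --pt "0 0 0 0" --gripper 0.157

```text
clock: 12.42
position: [0.5199, 0.0209, 0.1753]
tool_rot: [-3.142, -0.0, -3.075]
force: [0.4, -0.4, -1.5]
grip_width: 0.0136
finger_force: 27.1
```

```bash
python3 look.py
```

```text
blue n 1616 u 340 430 v 95 182 mean 385.3 143.7
nut [341. 133.] 89
nut [382. 134.] 93
nut [445. 144.] 50
nut [342. 154.] 115
[ 0.032  0.212 -0.009] [ 0.41 -0.41 -1.48] 27.070123851299286 0.013584353684790718 12.425
```

Call:
move_arm --pt "0 0 4 0" --pt "0 0 8 0" --pt "0 0 8 0" --gripper 0.159

```text
clock: 12.85
position: [0.5202, 0.021, 0.1837]
tool_rot: [3.142, 0.001, -3.075]
force: [0.0, 0.1, -1.0]
grip_width: 0.0137
finger_force: 19.2
```

```bash
python3 look.py
```

```text
blue n 1657 u 340 431 v 91 182 mean 384.5 143.4
nut [390. 125.] 42
nut [341. 133.] 93
nut [382. 133.] 70
nut [371. 133.] 33
nut [445. 144.] 51
nut [342. 154.] 113
[-0.037  0.13  -0.014] [ 0.03  0.12 -0.96] 19.192858636379242 0.013701451651239599 12.85
```

Call:
move_arm --pt "0 0 0 0" --pt "0 0 0 0" --gripper 0.1605

```text
clock: 13.15
position: [0.52, 0.0209, 0.1833]
tool_rot: [-3.142, 0.0, -3.075]
force: [0.5, -0.1, -2.0]
grip_width: 0.0137
finger_force: 13.0
```

```bash
python3 look.py
```

```text
blue n 1355 u 337 405 v 88 203 mean 368.3 159.8
nut [341. 133.] 90
nut [445. 144.] 47
nut [339. 147.] 27
nut [372. 157.] 90
nut [359. 157.] 14
nut [428. 159.] 14
nut [447. 165.] 37
nut [357. 164.] 13
[ 0.031  0.093 -0.055] [ 0.51 -0.07 -1.99] 13.011314570903778 0.013697583195036602 13.15
```

```bash
cat >> look.py <<'E'
from scipy.spatial.transform import Rotation as Ro
import sys
s=monitor.observe();g=s["position"]+[0,0,.005];yaw=s["tool_rot"][2]+np.pi
H=np.array([[x,y,z] for x in(48,-48) for y in(44,-44) for z in((42,23) if x>0 else (42,0))]+[[-60,0,44]])/1e3
for p in range(0,80,10):
    X=Ro.from_euler("ZY",[yaw,np.radians(p)]).apply(H-[-.143,0,.036])+g
    q=w2px("scene",X).round().astype(int);print(p,"u",q[:,0].min(),q[:,0].max(),"v",q[:,1].min(),q[:,1].max(), "lipz",X[:,2].min().round(3))
E
python3 look.py
```

```text
blue n 968 u 331 396 v 85 201 mean 358.4 158.7
nut [341. 133.] 92
nut [445. 144.] 43
nut [339. 146.] 19
nut [430. 161.] 22
nut [374. 163.] 56
nut [447. 165.] 31
nut [370. 168.] 23
nut [356. 172.] 111
nut [439. 170.] 15
[0.073 0.172 0.068] [-0.94  0.32 -1.9 ] 12.956448644399643 0.01356162115436486 13.2
0 u 348 433 v 105 169 lipz 0.152
10 u 345 428 v 113 182 lipz 0.136
20 u 341 422 v 120 192 lipz 0.111
30 u 337 414 v 125 197 lipz 0.081
40 u 332 405 v 129 200 lipz 0.056
50 u 327 395 v 131 200 lipz 0.034
60 u 322 385 v 129 198 lipz 0.016
70 u 317 375 v 124 193 lipz 0.004
```

It's now at about 50° nose down and the nuts are sliding. I'll firm up the grip to hold this tilt.

Call:
move_arm --pt "0 0 0 0" --pt "0 0 0 0" --pt "0 0 0 0" --pt "0 0 0 0" --gripper 0.145

```text
clock: 13.75
position: [0.52, 0.021, 0.1833]
tool_rot: [-3.142, 0.0, -3.075]
force: [1.4, 0.0, -0.2]
grip_width: 0.0132
finger_force: 21.9
```

```bash
python3 look.py; python3 -c "
import cv2;b=cv2.imread('pics/last.png');cv2.imwrite('pics/t3.png',cv2.resize(b[60:240,250:450],(667,600),interpolation=cv2.INTER_CUBIC))"
```

```text
blue n 1234 u 331 397 v 96 201 mean 363.1 161.9
nut [341. 133.] 89
nut [445. 144.] 35
nut [339. 146.] 19
nut [447. 165.] 35
nut [439. 170.] 30
nut [394. 191.] 29
nut [389. 197.] 42
nut [375. 200.] 89
[ 0.138 -0.225  0.031] [ 1.42  0.04 -0.23] 21.87536269426346 0.013183710403027876 13.75
0 u 348 433 v 105 169 lipz 0.152
10 u 345 429 v 113 182 lipz 0.136
20 u 341 422 v 120 192 lipz 0.111
30 u 337 414 v 125 197 lipz 0.082
40 u 332 405 v 129 200 lipz 0.056
50 u 327 396 v 131 200 lipz 0.034
60 u 322 385 v 129 198 lipz 0.016
70 u 317 375 v 124 193 lipz 0.004
```

The nuts have reached (391,195) and (375,200), inside the bowl by the lip, and the scoop leans lightly on the rim. I'll grip firmly and raise straight up.

Call:
move_arm --pt "0 0 0 0" --pt "0 0 0 0" --pt "0 0 3 0" --pt "0 0 6 0" --pt "0 0 10 0" --pt "0 0 15 0" --pt "0 0 22 0" --pt "0 0 30 0" --pt "0 0 40 0" --pt "0 0 50 0" --pt "0 0 55 0" --pt "0 0 55 0" --gripper 0.14 --newtons 120

```text
clock: 15.3
position: [0.5201, 0.021, 0.2386]
tool_rot: [3.142, 0.001, -3.075]
force: [0.1, 0.2, -1.3]
grip_width: 0.013
finger_force: 51.5
```

```bash
python3 look.py
```

```text
blue n 1377 u 332 401 v 67 180 mean 364.9 135.2
nut [445. 144.] 42
nut [340. 158.] 32
nut [439. 170.] 37
nut [368. 189.] 155
nut [387. 196.] 29
[-0.026  0.098 -0.023] [ 0.06  0.16 -1.3 ] 51.52744174003601 0.013016888342550686 15.3
0 u 350 440 v 77 141 lipz 0.207
10 u 347 435 v 86 156 lipz 0.191
20 u 343 428 v 93 167 lipz 0.166
30 u 338 419 v 99 174 lipz 0.137
40 u 333 410 v 103 178 lipz 0.111
50 u 328 399 v 106 178 lipz 0.089
60 u 322 389 v 105 176 lipz 0.071
70 u 317 378 v 101 172 lipz 0.059
```

Both nuts are in the bowl, at (368,189) and (387,196), and the force shows only the empty scoop's weight. I'll retreat and go back to the scoop's original clear spot.

Call:
move_arm --pt "-10 0 0 0" --pt "-25 -1 0 0" --pt "-45 -3 0 0" --pt "-65 -4 0 0" --pt "-85 -5 0 0" --pt "-100 -6 0 -0.03" --pt "-105 -7 0 -0.12" --pt "-105 -7 0 -0.24" --pt "-105 -10 0 -0.38" --pt "-105 -15 0 -0.52" --pt "-105 -25 0 -0.66" --pt "-103 -40 0 -0.8"

```text
clock: 16.85
position: [0.4159, -0.0191, 0.2382]
tool_rot: [3.141, -0.001, 2.404]
force: [0.1, -0.2, -1.4]
grip_width: 0.0132
finger_force: 51.5
```

Call:
move_arm --pt "3 -30 0 -0.1" --pt "8 -65 0 -0.1" --pt "13 -100 0 -0.1" --pt "18 -135 0 -0.1" --pt "22 -165 -10 -0.1" --pt "25 -185 -30 -0.1" --pt "27 -195 -55 -0.1" --pt "27 -198 -75 -0.1" --pt "27 -198 -80 -0.1" --pt "27 -198 -80 -0.1"

```text
clock: 18.1
position: [0.4436, -0.2168, 0.1586]
tool_rot: [3.142, -0.0, 2.308]
force: [-0.6, -0.2, -1.1]
grip_width: 0.0132
finger_force: 51.6
```

```bash
sed -i 's/60:240,250:450/60:300,90:330/;s/250/90/g' look.py; python3 look.py; python3 -c "
from h import *
s=monitor.observe();print(s['position'],s['tool_rot'])
a=grab_frame('top');b=cv2.imread('pics/last.png')
cv2.imwrite('pics/t4.png',np.hstack([cv2.resize(b[60:260,90:450],(480,267)),cv2.resize(a[120:240,220:365],(320,267))]))"
```

```text
blue n 2118 u 150 210 v 115 232 mean 183.1 191.8
[0.118 0.086 0.012] [-0.55 -0.21 -1.14] 51.60173535346985 0.013215948437997659 18.1
0 u 103 194 v 143 208 lipz 0.128
10 u 111 198 v 150 219 lipz 0.112
20 u 121 203 v 155 227 lipz 0.086
30 u 131 208 v 160 231 lipz 0.057
40 u 142 213 v 162 231 lipz 0.031
50 u 152 218 v 163 230 lipz 0.009
60 u 163 222 v 159 226 lipz -0.008
70 u 172 227 v 153 219 lipz -0.02
[ 0.44397933 -0.21680537  0.15893511] [3.14113135e+00 4.53471185e-04 2.30794882e+00]
```

View pics/t4.png

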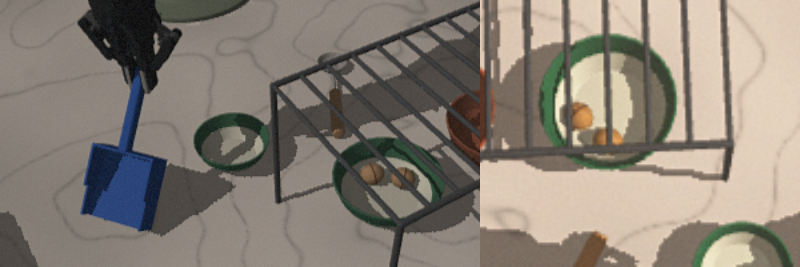

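Both walnuts are in the green bowl, and its rim is within 1 px of where it was before. I'll lower with a light grip so the lip pivots the scoop level.

Call:
move_arm --pt "0 0 -8 0" --pt "0 0 -16 0" --pt "0 0 -26 0" --pt "0 0 -36 0" --pt "0 0 -46 0" --pt "0 0 -56 0" --pt "0 0 -66 0" --gripper 0.157 --newtons 40

```text
clock: 19.08
position: [0.4439, -0.217, 0.0916]
tool_rot: [-3.142, -0.0, 2.308]
force: [-0.2, 1.2, 2.0]
grip_width: 0.0136
finger_force: 27.2
```

```bash
python3 look.py
```

```text
blue n 2172 u 135 206 v 144 252 mean 174.5 214.8
[0.068 0.058 0.083] [-0.17  1.16  1.96] 27.218349874019623 0.013614463620151599 19.075
0 u 117 202 v 173 236 lipz 0.06
10 u 124 205 v 179 246 lipz 0.044
20 u 133 209 v 184 252 lipz 0.018
30 u 142 214 v 188 255 lipz -0.011
40 u 151 218 v 190 255 lipz -0.037
50 u 161 223 v 189 253 lipz -0.059
60 u 171 227 v 184 248 lipz -0.076
70 u 180 231 v 179 241 lipz -0.088
```

Call:
move_arm --pt "0 0 -8 0" --pt "0 0 -16 0" --pt "0 0 -24 0" --pt "0 0 -32 0" --pt "0 0 -40 0" --pt "0 0 -47 0" --pt "0 0 -53 0" --pt "0 0 -57 0" --pt "0 0 -60 0" --pt "0 0 -60 0"

```text
clock: 20.38
position: [0.444, -0.2171, 0.0322]
tool_rot: [-3.142, 0.0, 2.308]
force: [-0.7, 1.0, 1.8]
grip_width: 0.0138
finger_force: 27.0
```

```bash
python3 look.py
```

```text
blue n 1719 u 131 206 v 168 259 mean 176.6 222.3
[0.088 0.076 0.019] [-0.66  0.97  1.76] 27.005201876163483 0.013814717178487942 20.375
0 u 128 207 v 196 258 lipz 0.001
10 u 134 211 v 202 267 lipz -0.015
20 u 142 214 v 206 272 lipz -0.04
30 u 150 219 v 209 274 lipz -0.069
40 u 159 223 v 211 273 lipz -0.095
50 u 168 227 v 209 271 lipz -0.117
60 u 178 231 v 204 266 lipz -0.135
70 u 186 235 v 198 259 lipz -0.147
```

Level now (v max 259 against 258 predicted at 0°). I'll open the gripper and lift away.

Call:
move_arm --pt "0 0 -1 0" --pt "0 0 -1 0" --pt "0 0 -1 0" --pt "0 0 -1 0" --pt "0 0 -1 0" --pt "0 0 -1 0" --gripper 0.6

```text
clock: 21.18
position: [0.4439, -0.217, 0.0313]
tool_rot: [-3.142, -0.0, 2.308]
force: [0.2, -1.7, 0.4]
grip_width: 0.0513
finger_force: 0.0
```

Call:
move_arm --pt "0 0 10 0" --pt "0 0 30 0" --pt "0 0 60 0" --pt "0 0 110 0" --pt "0 0 160 0" --pt "-15 40 190 0" --pt "-20 90 190 0" --pt "-20 120 190 0" --pt "-20 120 190 0" --pt "-20 120 190 0"

```text
clock: 22.42
position: [0.4239, -0.0975, 0.2217]
tool_rot: [3.141, 0.0, 2.308]
force: [0.1, -0.8, -0.0]
grip_width: 0.0512
finger_force: 0.0
```

```bash
python3 - <<'E'
from h import *
from scipy.optimize import least_squares
a=grab_frame("top");b=grab_frame("scene")
for n,im,(v0,v1,u0,u1) in(("top",a,(180,290,360,480)),("scene",b,(130,300,90,250))):
    r=im[v0:v1,u0:u1].astype(int);m=(r[...,0]>r[...,2]+40)&(r[...,0]>r[...,1]+30)
    c=max(cv2.findContours(m.astype(np.uint8),0,1)[0],key=cv2.contourArea)
    h=cv2.approxPolyDP(cv2.convexHull(c),3,True)[:,0]+[u0,v0];print(n,h.tolist())
H=np.array([[x,y,z] for x in(48,-48) for y in(44,-44) for z in(42,0)]+[[-156,0,36]])/1e3
from scipy.spatial.transform import Rotation as Ro
X=Ro.from_euler("z",-.834).apply(H)+[.5396,-.3232,0]
print(w2px("top",X).round().tolist(),w2px("scene",X).round().tolist())
s=monitor.observe();print(s["clock"],s["position"],s["force"])
E
```

```text
top [[427, 192], [452, 219], [424, 245], [392, 251], [399, 217]]
scene [[211, 165], [202, 212], [175, 255], [155, 245], [144, 218], [159, 199], [206, 164]]
[[428.0, 191.0], [424.0, 194.0], [454.0, 219.0], [449.0, 221.0], [399.0, 218.0], [396.0, 219.0], [424.0, 246.0], [420.0, 247.0], [377.0, 262.0]] [[175.0, 251.0], [180.0, 266.0], [128.0, 237.0], [135.0, 252.0], [203.0, 209.0], [207.0, 224.0], [159.0, 196.0], [165.0, 212.0], [210.0, 165.0]]
22.525 [ 0.42384782 -0.09787448  0.22144985] [0.01216069 0.14605938 0.29916553]
```

```bash
python3 -c "
from workcell import bot
print(bot.job_done())"
```

```text
the job is handed in; nothing more can be done
None
```

Job handed in at about 22.5 s of the 67 s allowed: both walnuts are in the large green-rimmed bowl, which stayed within about 1 px of its starting position, and the empty scoop is level on the counter and released.

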